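Take the black-capped jar out of the spice chest

ROBOT

A 6-joint arm with a two-finger parallel gripper is mounted at the origin on a cart in front of the work surface, level with it; the furniture and walls round the work are solid. World frame = base frame: x ahead of the robot, y to its left, z up, the work surface at z = 0. Lengths are in mm, angles in rad, forces in N, time in s.
With the tool pointing down it reaches from about 300 to 875 mm from the base axis. Payload 6.4 kg.
Tool frame: the origin (TCP) lies between the finger pads; the fingertips stand 17 mm ahead of it and the grasp point (between the pads) lies 2 mm behind it (manip.tips_ahead is the distance from the TCP to the fingertips, in mm); z points along the fingers, x is the direction in which the jaws open and shut, and the axes are right-handed (so a half turn about z gives the same grasp; the last joint's range is limited). The gripper opens to 88 mm and grips with 3 to 60 N. Pads are 18 mm wide; open, the fingers measure 123 mm over their backs; the gripper's body (75 mm by 187 mm) begins 45 mm behind the grasp point.
Start: joints at [-1.408, 0.181, 1.607, -0, 1.354, -0.206], TCP at [207.302, -536.346, 255.714] pointing down, gripper open.
Joint ranges: [-2.99, 2.99], [-0.89, 2.07], [0.3, 2.58], [-1.14, 4.28], [0, 2.63], [-3.12, 3.12]. Speed limits (rad/s): [2.57, 2.57, 3.01, 3.14, 3.14, 3.14].

INTERFACE

Orientations are given as a rotation vector (axis times angle).
In Python, from plant import manip gives the robot as it stands.
- The arm moves only by the tool step_arm, never from a script. Its argument "rows" is a list that holds one entry, the list of rows, each a list of 5 numbers: the closure, from -1 (fully open) to 1 (shut), so that 0 is half open, then the shift along the tool's x, y, z in mm, then the turn about the tool's z in degrees. A call has 1 to 10 rows; each row shifts and turns the commanded pose from where the row before left it, along the tool's axes as they then stand; what a row does not reach is not made up. A row lasts 1/12 s, in which the tool goes at most 41.7 mm and 7.16 degrees, less where a joint would pass 70% of its speed; a pose out of reach is approached as far as the arm can. A call with a gripper value outside its range is refused whole. The fingers move at their own pace and stop on an object; "grip_force" is the grip in N (left out, the last holds). Time passes only in rows, so rows that do not move let the fingers close. It gives the time, the measured TCP pose, the force and the opening at its end, in the units of the state.
- manip.observe(): the state, without advancing time (a new reading comes with each control period).
- manip.camera(name): name is "scene" or "top" or "wrist"; returns a dict with "pixels" (400x640x3 uint8, red, green, blue), "fovy" (degrees; the focal length in pixels is half the picture's height over the tangent of half this angle, whatever the lens; pixels are square), "cx", "cy" (the principal point, pixels), "k1" (the pictures are not rectified: a ray, as slopes to the right and down, at radius r is drawn at 1 + k1 r^2 times it, then the intrinsics apply), "R" (3x3) and "t" (3): a world point X has camera coordinates R X + t. Camera axes: x right, y down, z forward; pixel columns grow to the right and rows downward; lengths in mm; the calibration is good to about 2 mm. A picture is of the moment at which its call begins. There is no depth.
- manip.finish_job(): hands the job in, once; it reports no verdict.
The state is a dict: "t": time; "qpos": joint angles; "qd": joint speeds; "joint_efforts": joint torques, N m; "ee_pos": TCP position; "orientation": TCP orientation; "ft_force": force on the tool from outside, world axes, zero at the start; "ft_torque": the same for the moment, N m; "grip_width": finger opening in mm.
Only numpy, scipy, OpenCV 4.12 (cv2) and the standard library are available. Lean on these libraries where they do the work, as an engineer would, in place of code of your own. Each camera call takes 0.05 s, during which the arm holds its last target.

TASK

Swing the lid of the small wooden spice chest up and back until it stays open by itself, then lift out the spice jar with the black cap and stand it upright in the middle of the round cork trivet. Set the jar down rather than dropping it, leave the jar with the yellow cap standing in the chest, and leave the lid open.

Things in the scene. Friction and masses are not known exactly. Their poses are not given: they have to be found in the camera images.
- chest: Light wooden chest, fixed, 100 (x) x 180 (y) x 75 mm, walls and floor 7 mm; 128 mm high with closed lid. Origin: centre of underside, z up; front with tab faces its -x; hinge line along y at x +50, z 75 mm. Inside stand two jars at y +45 and -45 mm (within 5), in either order; with the lid open their caps rise 27 to 37 mm above the rim: grip them there, fingers closing along the chest's y.
- chest_lid (a joint): Lid angle, rad: 0 closed, grows as it opens, stop at 1.8 (leaning back). 0.25 kg, turns freely, lightly damped: let go below about 1.0 it falls shut, past that it falls open to the stop and stays. Lifting it at the tab takes about 1 N. Open, it reaches about 75 mm behind the hinge line and, with its tab, 205 mm above the worktop.
- lid_tab (a point): Middle of the brass tab that sticks out 37 mm from the lid's front wall; tab 22 mm wide along the hinge line, 10 mm thick. The point is 24 mm out from the wall, 97 mm above the worktop when closed; in the lid's frame 124 mm in front of (-x) and 22 mm above the hinge line. Axes turn with the lid; closed, as the chest's. Pinched across its width the tab can pivot between the fingers along its arc.
- jar_black: Spice jar with a black cap, 41 mm diameter, 105 mm high, 0.11 kg, upright; the cap is the top 20 mm. Origin: centre of its underside, z up.
- jar_yellow: Spice jar with a dark yellow cap, 42 mm square-ish, 96 mm high. It stays in the chest. Origin: centre of its underside, z up.
- trivet: Round cork trivet lying on the worktop, fixed, 120 mm diameter, 8 mm thick. Origin: centre of its underside, z up.

How it is judged (in metres and radians):
On the way, in this order (a step that is already met when the one before it is completed fails the run):
1. the lid stands open by itself, past 1.5 rad, with nothing of the robot touching it (value of joint chest_lid above 1.5 rad and contact force between each of the arm, the fingers and chest below 0.1 N), for 0.2 s.
2. the black-capped jar is lifted clear of the chest (z of jar_black in the frame of chest above 0.075 m), for 0.1 s.
At the end, for the whole second after the job is handed in: The black-capped jar stands upright (within 10 degrees) and still on the trivet, its axis within 30 mm of the trivet's centre; the lid stays open beyond 1.5 rad; the yellow-capped jar still stands upright in the chest (horizontal distance between jar_black and trivet below 0.03 m and z of jar_black in the frame of trivet between 0.003 and 0.014 m and angle between each of jar_black, jar_yellow's own z axis and vertical below 0.17 rad and linear speed of jar_black below 0.02 m/s and value of joint chest_lid above 1.5 rad and horizontal distance between jar_yellow and chest below 0.075 m and z of jar_yellow in the frame of chest below 0.015 m); the robot touches nothing.
It fails at once if the black-capped jar is dropped: falls freely faster than 0.5 m/s (contact force between the fingers and jar_black below 0.05 N and linear speed of jar_black above 0.5 m/s).
It fails at once if the yellow-capped jar is lifted out of the chest or tipped over (z of jar_yellow in the frame of chest above 0.06 m or angle between jar_yellow's own z axis and vertical above 0.7 rad).
It also fails if it takes over 56 s, if anything falls off the work surface, if the arm or the gripper's body presses on something with over 40 N, if the wrist force passes 120 N, or if a joint passes its speed limit or range.

## Working session

There is one attempt and no reset: what is moved stays moved. The work goes in short steps, Python scripts to look and compute and a tool call to move; the robot and the scene stay as the last step left them, time stands still between calls to the robot, and variables do not carry over. Pictures are saved under pics/ and viewed, and the job is handed in when it is done.

Besides the shell and the picture viewer there is one more tool, called after ">>>" as name(argument=value, ...), one argument or row to a line, values as JSON. step_arm: Moves the arm, as the interface text tells. Its arguments: {"type":"object","properties":{"rows":{"type":"array"},"grip_force":{"type":"number"}},"required":["rows"]}

```bash
mkdir -p pics; ls
python3 - <<'E'
from plant import manip
import cv2
s=manip.observe()
print({k:(v) for k,v in s.items()})
for n in ("scene","top","wrist"):
    c=manip.camera(n)
    cv2.imwrite(f"pics/{n}0.png",c["pixels"][...,::-1])
    print(n,c["fovy"],c["cx"],c["cy"],c["k1"],c["R"],c["t"])
E
```

```text
pics
{'t': 0.0, 'qpos': array([-1.40831937e+00,  1.81560514e-01,  1.60799325e+00, -1.41988454e-06,
        1.35378210e+00, -2.06300822e-01]), 'qd': array([3.15222940e-04, 1.40950380e-03, 1.32628492e-04, 9.81657908e-04,
       6.96537745e-04, 2.98064105e-05]), 'joint_efforts': array([-1.26932693e-03, -4.33869302e+01, -3.41850257e+01,  7.01305806e-02,
        3.84748843e-02, -1.18203116e-04]), 'ee_pos': array([ 207.20643311, -535.83229585,  254.80629099]), 'orientation': array([-2.59003858e+00,  1.77578035e+00,  1.89414579e-03]), 'ft_force': array([0.15458113, 0.18230123, 0.70776182]), 'ft_torque': array([-0.03842043, -0.01796491,  0.0234827 ]), 'grip_width': 88.33782927387462}
scene 44.03579919914354 315.0025121109491 200.19115936477894 -0.09405156649983101 [[ 0.62525849 -0.78027263  0.01504773]
 [-0.40925532 -0.34424572 -0.84498815]
 [ 0.66450124  0.52217765 -0.53457329]] [-362.93482489  270.49139526  604.57444879]
top 49.0808329026099 316.3677206722126 195.19608395900224 -0.1076660127186035 [[-9.44043838e-05 -9.99203063e-01 -3.99152734e-02]
 [-9.92527705e-01  4.96406398e-03 -1.21918467e-01]
 [ 1.22019448e-01  3.96055051e-02 -9.91737192e-01]] [-62.74098986 524.54776101 876.67075091]
wrist 62.63216737730731 321.40858276180336 197.44264107747762 0.02096593283081766 [[ 0.35950875 -0.93313877 -0.00234167]
 [-0.89201456 -0.34439953  0.2927439 ]
 [-0.27397716 -0.10315519 -0.95618802]] [-573.6627158   -39.92927424  390.6137513 ]
```

View pics/scene0.png

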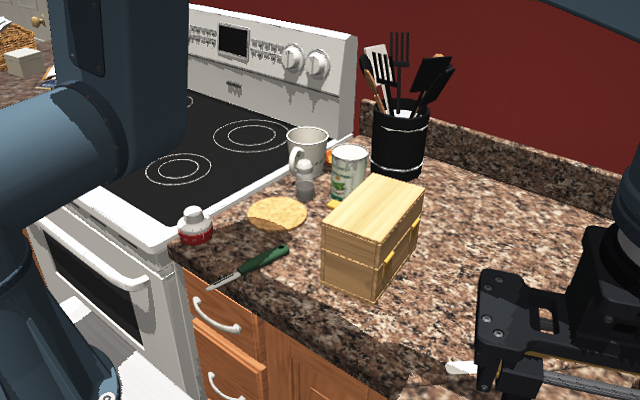

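View pics/top0.png

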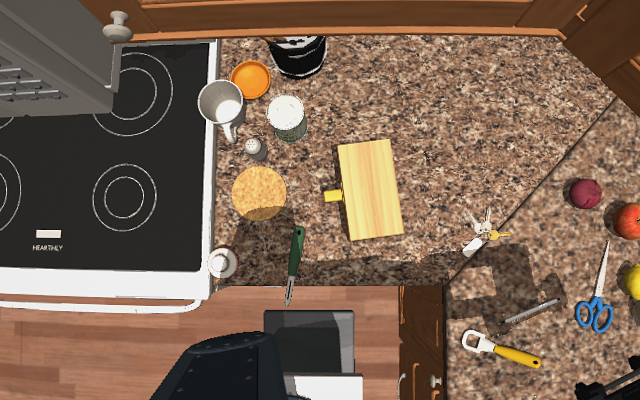

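View pics/wrist0.png

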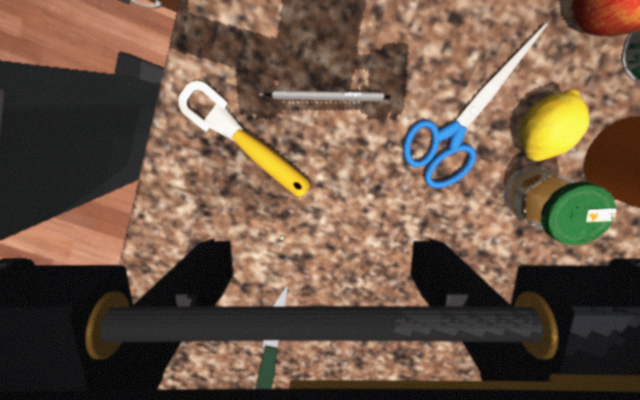

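The top view shows the lid with corners near (338,146), (389,140), (403,233) and (351,240). The tab is at (333,196), facing world +y, and the trivet is at (259,193). Next I'll measure these.

```bash
cat > h.py <<'E'
import numpy as np, cv2
from plant import manip
def K(c):
    f=200/np.tan(np.radians(c["fovy"])/2)
    return np.array([[f,0,c["cx"]],[0,f,c["cy"]],[0,0,1.]]),np.array([c["k1"],0,0,0.])
def ray(c,uv):
    k,d=K(c)
    n=cv2.undistortPoints(np.array(uv,float).reshape(-1,1,2),k,d).reshape(-1,2)
    R=np.array(c["R"]);t=np.array(c["t"])
    return -R.T@t,np.c_[n,np.ones(len(n))]@R
def plane(c,uv,z):
    o,d=ray(c,uv); return o+d*((z-o[2])/d[:,2])[:,None]
def proj(c,X):
    k,d=K(c); R=np.array(c["R"]);t=np.array(c["t"],float)
    return cv2.projectPoints(np.array(X,float).reshape(-1,1,3),cv2.Rodrigues(R)[0],t,k,d)[0].reshape(-1,2)
def save(c,n): cv2.imwrite(f"pics/{n}.png",c["pixels"][...,::-1])
E
python3 - <<'E'
from h import *
c=manip.camera("top"); im=c["pixels"]
hsv=cv2.cvtColor(im,cv2.COLOR_RGB2HSV)
for n,p in dict(lid=(370,190),triv=(259,185),tab=(333,196)).items(): print(n,hsv[p[1],p[0]])
def big(m,roi):
    x0,y0,x1,y1=roi; z=np.zeros_like(m); z[y0:y1,x0:x1]=m[y0:y1,x0:x1]
    cs,_=cv2.findContours(z,cv2.RETR_EXTERNAL,cv2.CHAIN_APPROX_NONE); return max(cs,key=cv2.contourArea)
m=cv2.inRange(hsv,(12,50,140),(32,200,255))
m=cv2.morphologyEx(m,cv2.MORPH_OPEN,np.ones((7,7)))
k=big(m,(340,120,430,260)); 
m2=cv2.inRange(hsv,(10,60,110),(30,220,255)); m2=cv2.morphologyEx(m2,cv2.MORPH_CLOSE,np.ones((5,5)));m2=cv2.morphologyEx(m2,cv2.MORPH_OPEN,np.ones((7,7)))
e=big(m2,(220,150,300,235)); el=cv2.fitEllipse(cv2.convexHull(e)); print("ell",el, "trivet",plane(c,[el[0]],8), )
tm=cv2.inRange(hsv,(18,190,120),(32,255,255)); t=big(tm,(315,180,350,215)); r=cv2.minAreaRect(t); print("tab px",r,cv2.boundingRect(t))
print(plane(c,cv2.boxPoints(r),102).round(1))
big_k=big(m,(300,120,430,260)); r=cv2.minAreaRect(k); b=cv2.boxPoints(r); print(r,b)
print(plane(c,b,128).round(1))
v=im.copy(); cv2.drawContours(v,[k,e,t],-1,(255,0,0),1); cv2.imwrite("pics/m1.png",cv2.resize(v[110:270,200:440,::-1],None,fx=3,fy=3))
E
```

```text
lid [ 18 123 240]
triv [ 17 138 239]
tab [ 27 152 241]
ell ((243.77395629882812, 190.64578247070312), (85.75345611572266, 226.85177612304688), 86.19539642333984) trivet [[537.82570061  92.88420307   8.        ]]Traceback (most recent call last):
  File "<stdin>", line 13, in <module>
  File "<stdin>", line 7, in big
ValueError: max() iterable argument is empty
```

Run:
```python
from h import *
c=manip.camera("top"); im=c["pixels"]
cv2.imwrite("pics/z1.png",cv2.resize(im[120:260,220:420,::-1],None,fx=4,fy=4,interpolation=cv2.INTER_CUBIC))
hsv=cv2.cvtColor(im,cv2.COLOR_RGB2HSV)
for y in range(160,226,5): print(y,[tuple(int(q) for q in hsv[y,x]) for x in (228,240,259,275,290)])
print([tuple(int(q) for q in hsv[196,x]) for x in range(320,346,2)])
print([tuple(int(q) for q in hsv[y,336]) for y in range(184,208,2)])
```

```text
160 [(15, 65, 192), (12, 110, 142), (15, 39, 78), (12, 108, 165), (13, 93, 176)]
165 [(15, 77, 182), (12, 96, 148), (15, 122, 161), (14, 81, 160), (17, 47, 242)]
170 [(11, 92, 139), (13, 82, 172), (23, 121, 242), (12, 84, 146), (13, 104, 187)]
175 [(10, 77, 93), (17, 140, 238), (17, 142, 237), (20, 129, 242), (11, 114, 154)]
180 [(15, 81, 205), (17, 140, 235), (20, 129, 242), (22, 119, 241), (12, 106, 149)]
185 [(12, 102, 147), (18, 136, 242), (17, 137, 238), (17, 138, 237), (14, 72, 187)]
190 [(12, 92, 175), (18, 133, 242), (22, 120, 242), (19, 131, 241), (12, 110, 146)]
195 [(11, 77, 123), (21, 126, 242), (16, 146, 197), (17, 141, 234), (13, 94, 173)]
200 [(14, 76, 218), (16, 142, 230), (16, 142, 227), (17, 138, 238), (10, 102, 137)]
205 [(14, 73, 161), (18, 133, 242), (16, 141, 232), (18, 137, 233), (11, 79, 155)]
210 [(14, 76, 118), (16, 140, 234), (15, 146, 131), (15, 145, 149), (12, 103, 87)]
215 [(12, 99, 136), (11, 100, 146), (16, 145, 148), (15, 131, 103), (13, 70, 109)]
220 [(12, 102, 155), (14, 74, 96), (16, 145, 146), (12, 110, 90), (11, 85, 48)]
225 [(13, 89, 166), (15, 73, 42), (13, 87, 94), (13, 88, 101), (11, 113, 86)]
[(12, 110, 139), (11, 101, 126), (20, 172, 182), (27, 151, 242), (27, 151, 241), (27, 151, 241), (27, 152, 241), (27, 153, 242), (27, 153, 241), (27, 153, 241), (27, 154, 244), (17, 184, 90), (18, 122, 173)]
[(11, 102, 60), (15, 65, 63), (174, 46, 28), (20, 172, 234), (25, 158, 242), (26, 156, 241), (27, 153, 241), (28, 144, 242), (18, 173, 226), (12, 79, 136), (13, 84, 146), (12, 113, 126)]
```

View pics/z1.png

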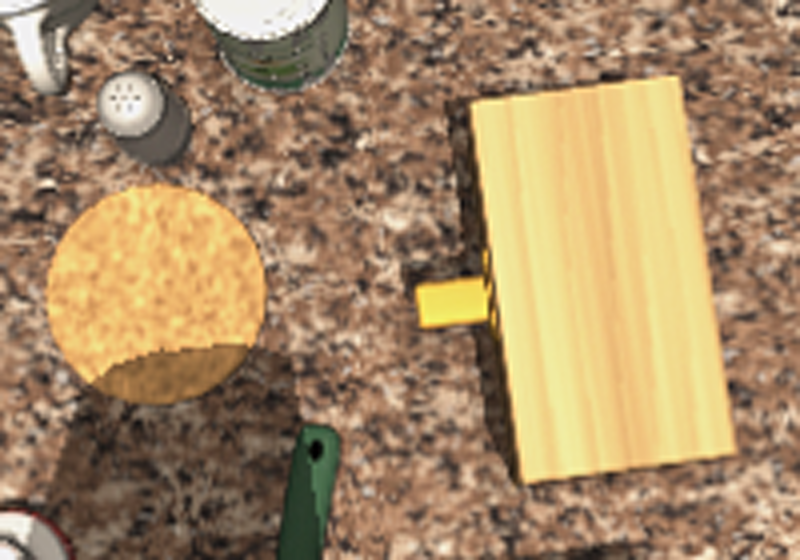

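Run:
```python
from h import *
c=manip.camera("top")
g=lambda l:[(x/4+220-.4,y/4+120-.4) for x,y in l]
print("triv",plane(c,g([(156.5,294.5)]),8), plane(c,g([(47,294),(266,294),(156,184),(156,405)]),8).round(1).tolist())
P=plane(c,g([(470,102),(681,77),(736,455),(523,484)]),128); print(P.round(1)); 
cen=P.mean(0); print("chest cen",cen,[np.linalg.norm(P[i]-P[(i+1)%4]) for i in range(4)])
ay=(P[0]+P[1]-P[2]-P[3])/2; ax=(P[1]+P[2]-P[0]-P[3])/2
print("yaw of chest +x", np.degrees(np.arctan2(ax[1],ax[0])), "edge y dir",np.degrees(np.arctan2(ay[1],ay[0])))
T=plane(c,g([(417,283),(420,328)]),102); print("tab tip",T.round(1), T.mean(0))
s=manip.observe(); print(cv2.Rodrigues(np.array(s["orientation"]))[0].round(3))
```

```text
triv [[532.06765429  60.34549535   8.        ]] [[532.7, 119.9, 8.0], [532.0, 1.4, 8.0], [592.2, 61.6, 8.0], [472.9, 59.7, 8.0]]
[[ 606.8 -106.8  128. ]
 [ 618.1 -205.8  128. ]
 [ 441.5 -227.1  128. ]
 [ 428.8 -129.9  128. ]]
chest cen [ 523.81720556 -167.42487958  128.        ] [np.float64(99.59544101873098), np.float64(177.88450909047697), np.float64(98.04074709994102), np.float64(179.56656072482048)]
yaw of chest +x -82.99205670724754 edge y dir 7.138163913313093
tab tip [[524.9 -81.2 102. ]
 [503.3 -82.6 102. ]] [514.07919337 -81.90341217 102.        ]
[[ 0.361 -0.933 -0.   ]
 [-0.933 -0.361  0.001]
 [-0.001 -0.    -1.   ]]
```

The lid corners put the chest centre at about (523.8, -167.4), with chest +x pointing along (0.123, -0.992). The tab point is then about (514.7, -94, 97), and the measured tab tip agrees with that. The trivet is at (532, 60). I'll move above the tab now.

>>> step_arm(
  rows=[
    [[-1,-21.5,-31.9,0,0],[-1,-21.5,-31.9,0,0],[-1,-21.5,-31.9,0,0],[-1,-21.5,-31.9,0,0],[-1,-21.5,-31.9,0,0],[-1,-21.5,-31.9,0,0],[-1,-21.5,-31.9,0,0],[-1,-21.5,-31.9,0,0],[-1,-21.5,-31.9,0,0],[-1,-21.5,-31.9,0,0]],
  ],
  grip_force=20,
)

```text
t: 1.13
ee_pos: [428.1, -219.1, 256.0]
orientation: [2.591, -1.777, 0.001]
ft_force: [0.2, -0.7, 0.3]
grip_width: 87.9
```

>>> step_arm(
  rows=[
    [[-1,-21.5,-31.9,0,0],[-1,-21.5,-31.9,0,0],[-1,-21.5,-31.9,0,0],[-1,-21.5,-31.9,0,0],[-1,0,0,0,-7],[-1,0,0,0,-7],[-1,0,0,0,-7],[-1,0,0,0,-7],[-1,0,0,0,-7],[-1,0,0,0,-7]],
  ],
)

```text
t: 1.97
ee_pos: [515.3, -94.4, 255.7]
orientation: [3.058, -0.72, -0.0]
ft_force: [0.3, 0.2, -0.5]
grip_width: 88.3
```

>>> step_arm(
  rows=[
    [[-1,0,0,0,-7],[-1,0,0,0,-7],[-1,0,0,0,-7],[-1,0,0,0,-7],[-1,0,0,0,-6],[-1,0,0,0,0],[-1,0,0,0,0]],
  ],
)

```text
t: 2.55
ee_pos: [515.3, -94.6, 255.7]
orientation: [-3.136, -0.19, 0.0]
ft_force: [-0.3, -0.1, 0.4]
grip_width: 87.9
```

Run:
```python
from h import *
s=manip.observe(); R=cv2.Rodrigues(np.array(s["orientation"]))[0]; print(s["t"],s["ee_pos"],R.round(3),s["ft_force"],s["grip_width"])
for n in ("scene","wrist"): 
    c=manip.camera(n); save(c,n+"2"); print(proj(c,[[514.7,-94,97],[513.1,-81.1,97]]))
```

```text
2.55 [515.34373132 -94.55170882 255.67295465] [[ 0.993  0.121 -0.   ]
 [ 0.121 -0.993  0.   ]
 [-0.    -0.    -1.   ]] [-0.25241926 -0.12918075  0.44968548] 87.94836349131967
[[334.70311627 206.18065408]
 [328.14541861 203.94201791]]
[[321.3005661  184.02292258]
 [321.24968154 169.90162597]]
```

View pics/wrist2.png

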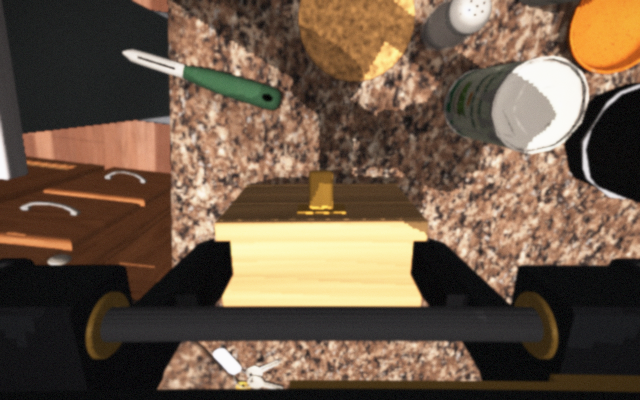

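View pics/scene2.png

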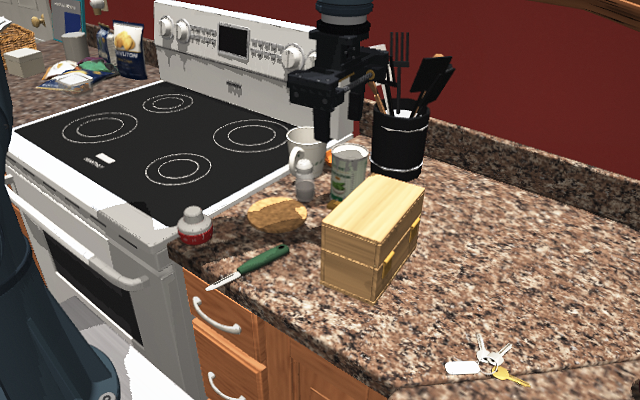

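The wrist view shows the tab at column 321, rows 171–210. My prediction was (321, 184) with the tip at row 170, so they match. I'll go down onto it.

>>> step_arm(
  rows=[
    [[-1,0,0,30,0],[-1,0,0,35,0],[-1,0,0,35,0],[-1,0,0,30,0],[-1,0,0,20,0],[-1,0,0,9,0],[-1,0,0,0,0]],
  ],
)

```text
t: 3.23
ee_pos: [513.9, -94.0, 94.6]
orientation: [-3.134, -0.193, 0.006]
ft_force: [-0.1, 0.4, -0.1]
grip_width: 88.3
```

Run:
```python
from h import *
s=manip.observe(); print(s["t"],s["ee_pos"],s["ft_force"],s["grip_width"])
c=manip.camera("scene"); save(c,"scene3"); cv2.imwrite("pics/s3.png",cv2.resize(c["pixels"][100:320,220:520,::-1],None,fx=2.5,fy=2.5))
```

```text
3.2333 [513.86263639 -94.00972699  94.5777063 ] [-0.11664894  0.42266951 -0.0995946 ] 88.30530720561843
```

View pics/s3.png

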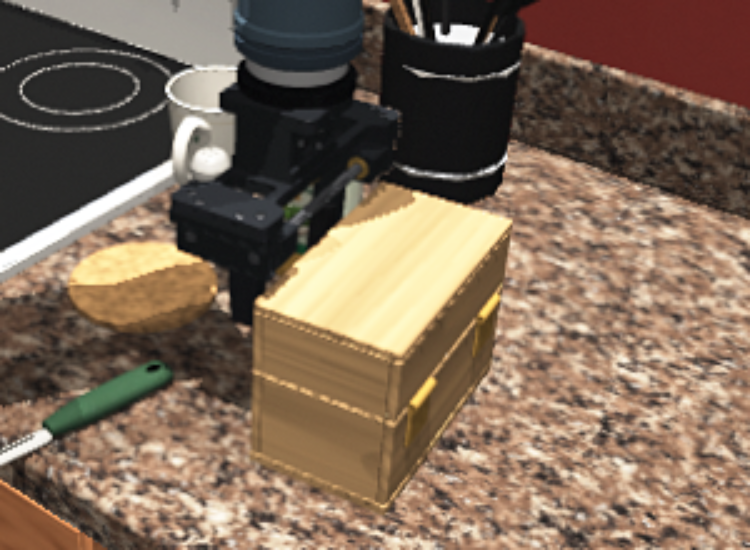

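The gripper straddles the tab and nothing is touching. I'll close on it.

>>> step_arm(
  rows=[
    [[1,0,0,0,0],[1,0,0,0,0],[1,0,0,0,0],[1,0,0,0,0],[1,0,0,0,0],[1,0,0,0,0],[1,0,0,0,0],[1,0,0,0,0]],
  ],
  grip_force=15,
)

```text
t: 3.95
ee_pos: [515.4, -94.6, 96.8]
orientation: [3.136, 0.195, 0.0]
ft_force: [-0.2, -0.9, 0.5]
grip_width: 36.9
```

Run:
```python
from h import *
s=manip.observe(); print(s["t"],s["ee_pos"],s["ft_force"],s["grip_width"])
# arc increments in tool y (back) and z (down), theta steps
f=lambda th:np.array([-(124*np.cos(th)-22*np.sin(th)), -(22*np.cos(th)+124*np.sin(th))])
th=np.arange(0,1.71,.085); P=np.array([f(t) for t in th]); print(np.c_[th[1:],np.diff(P,axis=0)].round(1))
```

```text
3.95 [515.36744643 -94.5767204   96.78911014] [-0.1744091  -0.9203654   0.51955859] 36.90514794620824
[[  0.1   2.3 -10.4]
 [  0.2   3.2 -10.2]
 [  0.3   4.   -9.9]
 [  0.3   4.9  -9.5]
 [  0.4   5.7  -9.1]
 [  0.5   6.4  -8.6]
 [  0.6   7.1  -8. ]
 [  0.7   7.8  -7.4]
 [  0.8   8.4  -6.7]
 [  0.8   8.9  -5.9]
 [  0.9   9.4  -5.2]
 [  1.    9.8  -4.3]
 [  1.1  10.1  -3.5]
 [  1.2  10.4  -2.6]
 [  1.3  10.6  -1.7]
 [  1.4  10.7  -0.8]
 [  1.4  10.7   0.1]
 [  1.5  10.7   1. ]
 [  1.6  10.5   1.9]
 [  1.7  10.3   2.8]]
```

Fingers are at 36.9 mm and still closing, so I'll give them a little longer.

>>> step_arm(
  rows=[
    [[1,0,0,0,0],[1,0,0,0,0],[1,0,0,0,0],[1,0,0,0,0],[1,0,0,0,0]],
  ],
)

```text
t: 4.37
ee_pos: [514.8, -94.6, 96.6]
orientation: [-3.135, -0.196, 0.002]
ft_force: [-5.1, -1.8, 3.3]
grip_width: 21.7
```

The tab is gripped, with an opening of 21.7 mm. I'll swing it along the arc in stages.

>>> step_arm(
  rows=[
    [[1,0,2.3,-10.4,0],[1,0,3.2,-10.2,0],[1,0,4.0,-9.9,0],[1,0,4.9,-9.5,0],[1,0,5.7,-9.1,0],[1,0,0,0,0]],
  ],
)

```text
t: 4.87
ee_pos: [517.5, -115.5, 148.0]
orientation: [3.135, 0.195, -0.002]
ft_force: [-7.6, 3.0, 0.5]
grip_width: 21.8
```

Run:
```python
from h import *
s=manip.observe(); print(s["t"],s["ee_pos"],s["ft_force"],s["grip_width"])
c=manip.camera("scene"); save(c,"scene4"); cv2.imwrite("pics/s4.png",cv2.resize(c["pixels"][60:320,220:520,::-1],None,fx=2.2,fy=2.2))
```

```text
4.8667 [ 517.48203742 -115.54071399  147.95363812] [-7.56373636  3.01164847  0.51550382] 21.80496385583565
```

View pics/s4.png

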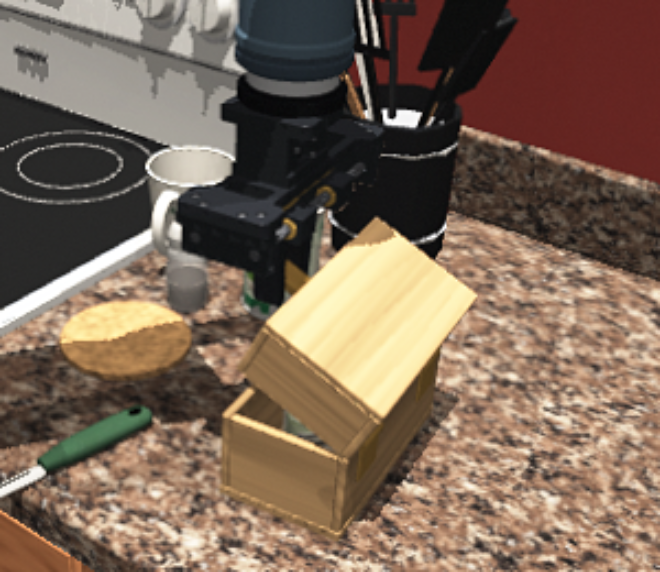

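The lid is following the tab at about 0.4 rad. There is a side force of −7.6 N, so I'll add a small sideways relief and carry on.

>>> step_arm(
  rows=[
    [[1,-0.4,6.4,-8.6,0],[1,-0.4,7.1,-8.0,0],[1,0,7.8,-7.4,0],[1,0,8.4,-6.7,0],[1,0,8.9,-5.9,0],[1,0,9.4,-5.2,0],[1,0,0,0,0]],
  ],
)

```text
t: 5.5
ee_pos: [523.8, -164.8, 189.2]
orientation: [3.134, 0.193, 0.003]
ft_force: [-1.3, 1.1, 2.4]
grip_width: 21.5
```

>>> step_arm(
  rows=[
    [[1,0,9.8,-4.3,0],[1,0,10.1,-3.5,0],[1,0,10.4,-2.6,0],[1,0,10.6,-1.7,0],[1,0,10.7,-0.8,0],[1,0,0,0,0]],
  ],
)

```text
t: 6.0
ee_pos: [530.3, -215.7, 200.4]
orientation: [3.135, 0.193, 0.003]
ft_force: [5.0, 0.3, -4.0]
grip_width: 21.8
```

Run:
```python
from h import *
s=manip.observe(); print(s["t"],s["ee_pos"],s["ft_force"],s["grip_width"])
c=manip.camera("scene"); save(c,"scene5"); cv2.imwrite("pics/s5.png",cv2.resize(c["pixels"][60:320,220:520,::-1],None,fx=2.2,fy=2.2))
```

```text
6.0 [ 530.30186516 -215.74101055  200.42384555] [ 5.04475015  0.31163848 -4.02966555] 21.81890259233584
```

View pics/s5.png

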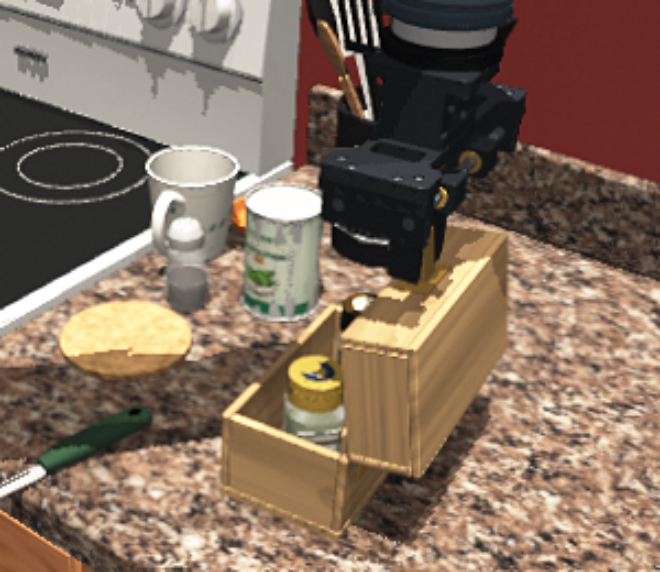

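The lid is at about 1.36 rad. The yellow jar is near the robot and the black cap is on the far side. I'll continue to about 1.65, then open the gripper.

>>> step_arm(
  rows=[
    [[1,-0.3,10.7,0.1,0],[1,0,10.7,1.0,0],[1,0,10.5,1.9,0],[1,0,0,0,0],[-0.3,0,0,0,0],[-0.3,0,0,0,0],[-0.3,0,0,0,0],[-0.3,0,0,0,0],[-0.3,0,0,0,0]],
  ],
)

```text
t: 6.8
ee_pos: [533.0, -245.4, 197.8]
orientation: [3.135, 0.195, 0.0]
ft_force: [0.7, -0.1, -0.4]
grip_width: 53.2
```

>>> step_arm(
  rows=[
    [[-0.3,0,0,-25,0],[-0.3,0,0,-35,0],[-0.3,0,-30,-30,0],[-0.3,0,-40,0,0],[-0.3,0,-40,0,0],[-0.3,0,-40,0,0],[-0.3,0,-40,0,0],[-0.3,0,0,0,0],[-0.3,0,0,0,0]],
  ],
)

```text
t: 7.55
ee_pos: [509.4, -55.3, 287.5]
orientation: [3.134, 0.202, 0.001]
ft_force: [0.2, -0.4, 0.5]
grip_width: 57.3
```

Run:
```python
from h import *
s=manip.observe(); print(s["t"],s["ee_pos"],s["ft_force"],s["grip_width"])
for n in ("scene","top","wrist"):
    c=manip.camera(n); save(c,n+"6")
    if n=="top": cv2.imwrite("pics/t6.png",cv2.resize(c["pixels"][70:270,200:440,::-1],None,fx=3,fy=3,interpolation=cv2.INTER_CUBIC))
```

```text
7.55 [509.3721035  -55.32660402 287.54570402] [ 0.1522887  -0.39536212  0.54582838] 57.26369817146991
```

View pics/scene6.png

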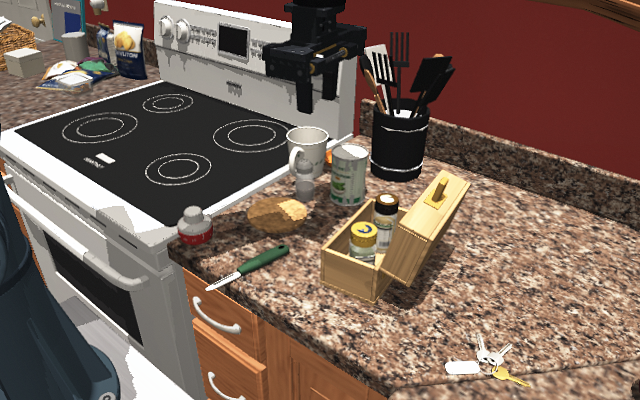

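View pics/t6.png

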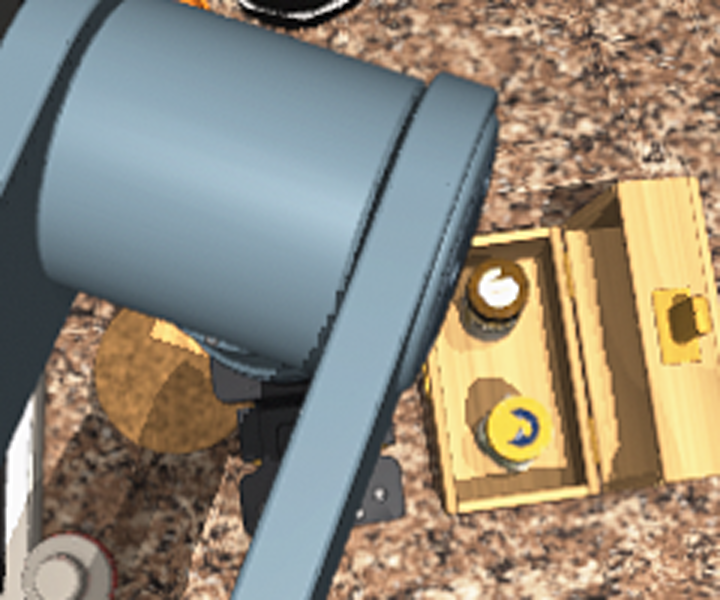

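View pics/wrist6.png

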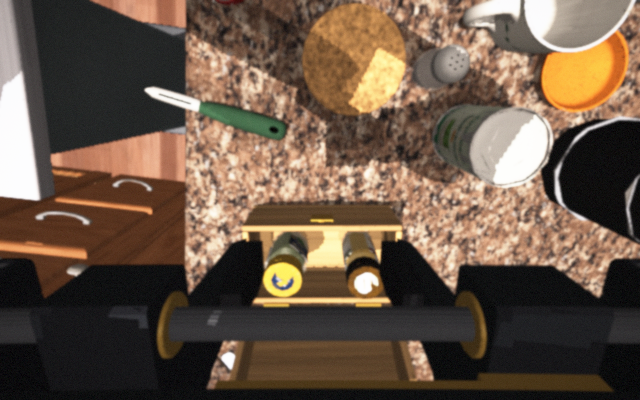

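The lid rests open at its stop. In the top view the black cap centre is near (366,166.7) and the yellow cap near (373,213.3). In the wrist view they are near (365,283) and (285,279). I'll locate them across both views and estimate the heights of the neighbouring objects.

Run:
```python
from h import *
T=manip.camera("top");W=manip.camera("wrist")
def tri(a,b):
    o1,d1=ray(T,[a]);o2,d2=ray(W,[b]);d1=d1[0]/np.linalg.norm(d1);d2=d2[0]/np.linalg.norm(d2)
    s=np.linalg.lstsq(np.c_[d1,-d2],o2-o1,rcond=None)[0]; p,q=o1+s[0]*d1,o2+s[1]*d2
    return ((p+q)/2).round(1),round(float(np.linalg.norm(p-q)),1)
print("black",plane(T,[(365.6,166.3)],112),plane(W,[(365,283)],112),tri((365.6,166.3),(365,283)))
print("yellow",plane(T,[(372.6,212.9)],103),plane(W,[(285,279)],103),tri((372.6,212.9),(285,279)))
print("can",tri((287,108),(510,147)),"mug",tri((221,101),(585,15)),"shaker",tri((254,146),(455,63)))
C=np.array([523.8,-167.4]);ax=np.array([.122,-.9925]);ay=np.array([.9925,.122])
for p in (plane(T,[(365.6,166.3)],112)[0,:2],plane(T,[(372.6,212.9)],103)[0,:2]): print((p-C)@ax,(p-C)@ay)
s=manip.observe();print(s["t"],s["ee_pos"])
```

```text
black [[ 569.11312377 -160.70090334  112.        ]] [[ 568.0763956  -162.83737114  112.        ]] (array([ 567.7, -160.4,  116.1]), 1.1)
yellow [[ 481.2612609  -173.32820903  103.        ]] [[ 483.98694015 -173.89315778  103.        ]] (array([ 482.6, -173.7,  102.6]), 2.8)
can (array([694.8,  -7.8,  82.7]), 2.2) mug (array([698.9, 109.9, 122.4]), 16.3) shaker (array([616.3,  58.6,  91.8]), 3.7)
-1.1206523319179427 45.79056512980431
0.6940212943454656 -42.94294005880385
7.8 [509.73439237 -58.48731288 286.88132604]
```

>>> step_arm(
  rows=[
    [[-0.3,15,36,0,0],[-0.3,15,36,0,0],[-0.3,16,37.4,0,0],[-0.3,0,0,30,0],[-0.3,0,0,30,0],[-0.3,0,0,30,0],[-0.3,0,0,0,0],[-0.3,0,0,0,0]],
  ],
)

```text
t: 8.47
ee_pos: [567.6, -160.6, 195.3]
orientation: [-3.133, -0.193, 0.006]
ft_force: [0.3, -0.6, 1.1]
grip_width: 57.1
```

Run:
```python
from h import *
s=manip.observe(); print(s["t"],s["ee_pos"],s["ft_force"],s["grip_width"])
c=manip.camera("wrist"); save(c,"wrist7"); print(proj(c,[[568.7,-161.5,112],s["ee_pos"]]))
c=manip.camera("scene"); save(c,"scene7");
```

```text
8.4667 [ 567.55785566 -160.60335492  195.30267766] [ 0.29929316 -0.59957388  1.06222708] 57.13272405095012
[[323.86029397 214.42145187]
 [321.87066144 276.05782907]]
```

View pics/wrist7.png

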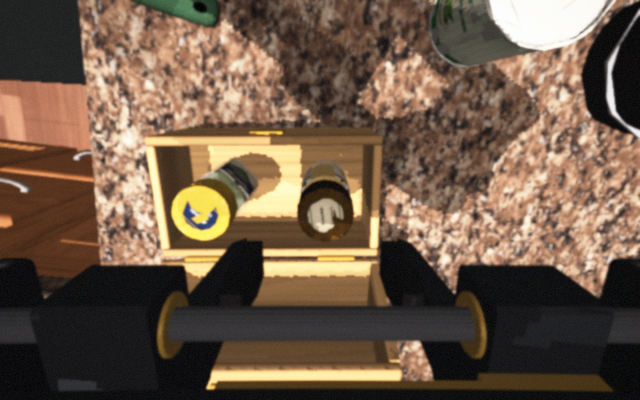

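View pics/scene7.png

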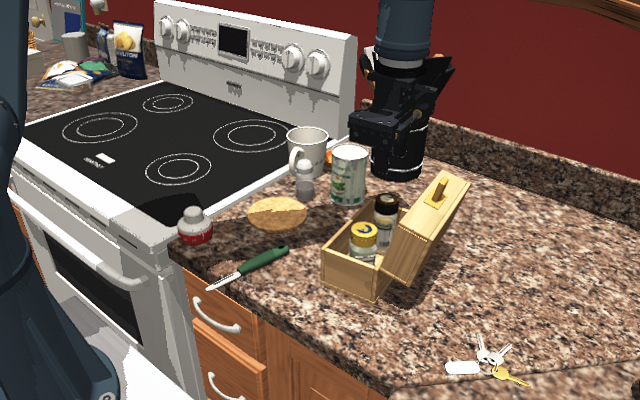

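In the wrist view the black cap is centred near (326,209), against a prediction of (324,214), so it is within about 2 mm. I'll descend and grip.

>>> step_arm(
  rows=[
    [[-0.3,1,-1,30,0],[-0.3,0,0,30,0],[-0.3,0,0,20,0],[-0.3,0,0,14,0],[-0.3,0,0,0,0],[-0.3,0,0,0,0]],
  ],
)

```text
t: 9.07
ee_pos: [570.7, -159.4, 104.7]
orientation: [3.134, 0.195, 0.003]
ft_force: [-0.0, -0.4, 0.0]
grip_width: 57.5
```

Run:
```python
from h import *
s=manip.observe(); print(s["t"],s["ee_pos"],s["ft_force"],s["grip_width"])
c=manip.camera("wrist"); save(c,"wrist8")
c=manip.camera("scene"); cv2.imwrite("pics/s8.png",cv2.resize(c["pixels"][100:320,280:500,::-1],None,fx=2.7,fy=2.7))
```

```text
9.0667 [ 570.68175076 -159.35114406  104.68563339] [-0.02401966 -0.37275857  0.00699056] 57.53838466395863
```

View pics/wrist8.png

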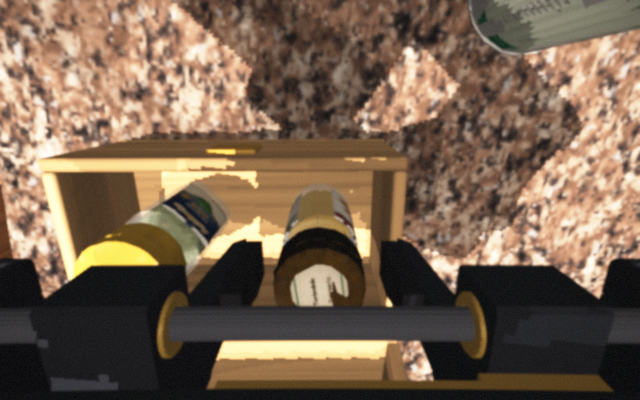

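View pics/s8.png

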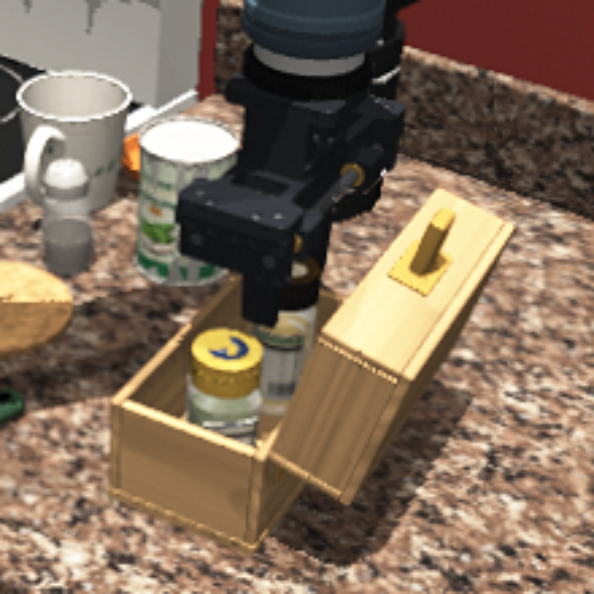

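The cap is centred between the fingers (column 320), and the yellow jar is clear of them. Closing.

>>> step_arm(
  rows=[
    [[1,0,0,2,0],[1,0,0,0,0],[1,0,0,0,0],[1,0,0,0,0],[1,0,0,0,0],[1,0,0,0,0],[1,0,0,0,0],[1,0,0,0,0]],
  ],
  grip_force=20,
)

```text
t: 9.83
ee_pos: [570.2, -159.2, 101.9]
orientation: [3.135, 0.195, 0.002]
ft_force: [-1.0, 1.2, 5.2]
grip_width: 40.3
```

>>> step_arm(
  rows=[
    [[1,0,0,-5,0],[1,0,0,-10,0],[1,0,0,-15,0],[1,0,0,0,0]],
  ],
)

```text
t: 10.17
ee_pos: [571.3, -159.6, 134.1]
orientation: [3.133, 0.195, 0.006]
ft_force: [0.3, 0.4, 0.6]
grip_width: 40.3
```

Run:
```python
from h import *
s=manip.observe(); print(s["t"],s["ee_pos"],s["ft_force"],s["ft_torque"],s["grip_width"])
c=manip.camera("scene"); cv2.imwrite("pics/s9.png",cv2.resize(c["pixels"][100:320,280:500,::-1],None,fx=2.7,fy=2.7))
```

```text
10.1667 [ 571.25750609 -159.57011812  134.08258575] [0.34212108 0.35975156 0.601499  ] [-0.00065192 -0.09497349 -0.03249054] 40.25580487767683
```

View pics/s9.png

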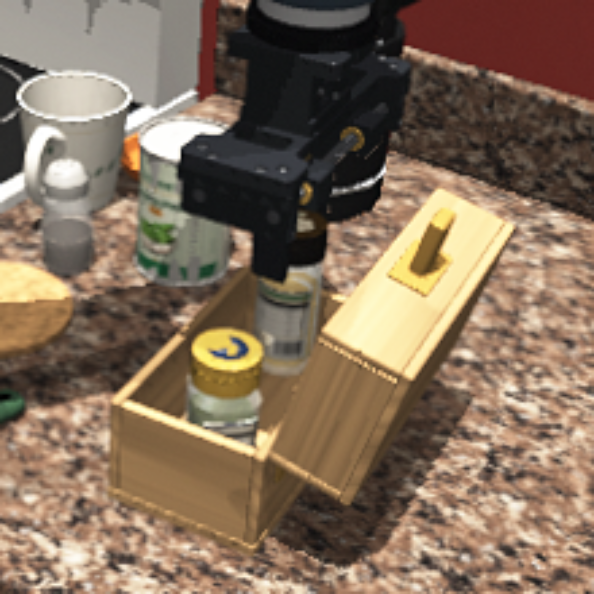

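The jar is held and rises cleanly. I'll lift it clear and carry it to the trivet.

>>> step_arm(
  rows=[
    [[1,0,0,-25,0],[1,0,0,-25,0],[1,0,0,-25,0],[1,0,0,-25,0],[1,0,0,0,0],[1,0,0,0,0]],
  ],
)

```text
t: 10.72
ee_pos: [570.3, -159.2, 231.8]
orientation: [3.134, 0.195, 0.004]
ft_force: [-0.3, 0.0, -0.9]
grip_width: 40.2
```

>>> step_arm(
  rows=[
    [[1,-1,-18,0,0],[1,-1,-25,0,0],[1,-1.5,-28,0,0],[1,-1.5,-28,0,0],[1,-1.5,-28,0,0],[1,-1.5,-28,0,0],[1,-1.5,-27,0,0],[1,-1.5,-25,0,0],[1,-1.4,-15.6,0,0],[1,0,0,0,0]],
  ],
)

```text
t: 11.55
ee_pos: [527.6, 63.4, 228.4]
orientation: [-3.134, -0.2, 0.007]
ft_force: [0.7, -0.0, -0.7]
grip_width: 40.5
```

>>> step_arm(
  rows=[
    [[1,0,0,20,0],[1,0,0,30,0],[1,0,0,25,0],[1,0,0,15,0],[1,0,0,0,0],[1,0,0,0,0]],
  ],
)

```text
t: 12.05
ee_pos: [528.5, 59.9, 139.1]
orientation: [-3.135, -0.194, 0.006]
ft_force: [-0.3, 0.6, -0.8]
grip_width: 40.0
```

Run:
```python
from h import *
for i in range(3):
    s=manip.observe(); print(s["t"],s["ee_pos"],s["ft_force"],s["grip_width"])
    c=manip.camera("scene")
save(c,"scene10"); cv2.imwrite("pics/s10.png",cv2.resize(c["pixels"][60:300,180:480,::-1],None,fx=2.4,fy=2.4))
c=manip.camera("wrist");save(c,"wrist10")
```

```text
12.05 [528.48203912  59.92147498 139.10851904] [-0.2762786   0.63666606 -0.7866471 ] 39.99392813005664
12.1 [529.59781627  59.91458072 140.57168797] [ 0.533233   -0.93851013 -0.95056204] 40.4319061005422
12.15 [530.28531434  59.97997422 141.50473102] [-0.46154652 -0.35859124 -0.96991394] 40.40881675352697
```

View pics/s10.png

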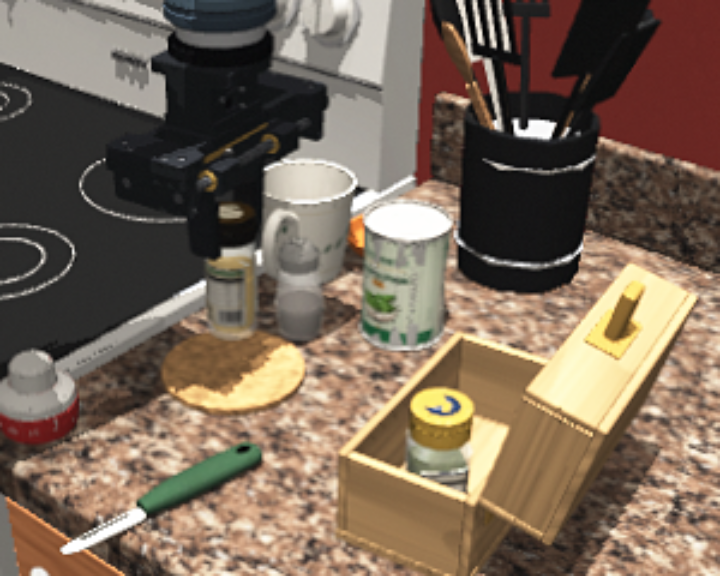

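View pics/wrist10.png

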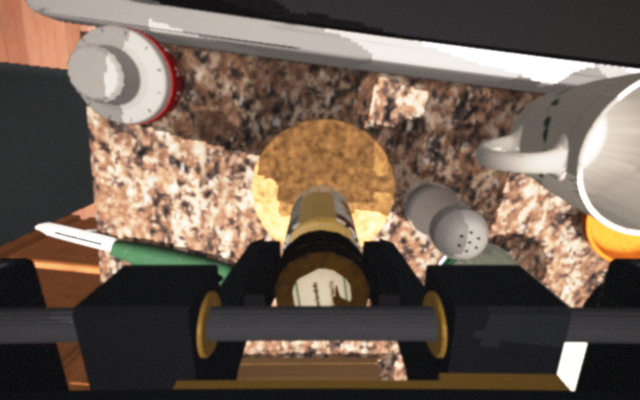

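The jar is upright and centred over the trivet, with its base roughly 35 mm above. I'll lower it gently.

>>> step_arm(
  rows=[
    [[1,1,0,12,0],[1,0,0,12,0],[1,0,0,6,0],[1,0,0,2,0],[1,0,0,0,0],[1,0,0,0,0]],
  ],
)

```text
t: 12.75
ee_pos: [530.6, 60.6, 108.7]
orientation: [-3.135, -0.195, 0.001]
ft_force: [-0.1, -0.8, -0.9]
grip_width: 39.9
```

>>> step_arm(
  rows=[
    [[1,0,0,2,0],[1,0,0,0,0],[1,0,0,0,0]],
  ],
)

```text
t: 13.0
ee_pos: [530.9, 60.6, 107.2]
orientation: [3.135, 0.195, 0.001]
ft_force: [0.9, -0.0, -0.4]
grip_width: 40.2
```

>>> step_arm(
  rows=[
    [[1,0,0,1.5,0],[1,0,0,0,0],[1,0,0,0,0]],
  ],
)

```text
t: 13.25
ee_pos: [530.7, 60.6, 105.5]
orientation: [-3.136, -0.195, -0.0]
ft_force: [-0.9, 0.3, 0.0]
grip_width: 40.2
```

>>> step_arm(
  rows=[
    [[1,0,0,1,0],[1,0,0,0,0],[1,0,0,0,0]],
  ],
)

```text
t: 13.5
ee_pos: [530.7, 60.6, 104.4]
orientation: [-3.135, -0.195, 0.0]
ft_force: [0.4, 0.7, -1.0]
grip_width: 40.4
```

>>> step_arm(
  rows=[
    [[1,0,0,1,0],[1,0,0,0,0],[1,0,0,0,0]],
  ],
)

```text
t: 13.75
ee_pos: [530.7, 60.6, 103.4]
orientation: [-3.135, -0.195, 0.0]
ft_force: [1.0, 0.1, -0.4]
grip_width: 40.4
```

>>> step_arm(
  rows=[
    [[1,0,0,1,0],[1,0,0,0,0],[1,0,0,0,0]],
  ],
)

```text
t: 14.0
ee_pos: [530.9, 60.6, 103.0]
orientation: [3.135, 0.195, 0.001]
ft_force: [-1.9, -0.8, 4.4]
grip_width: 40.3
```

>>> step_arm(
  rows=[
    [[1,0,0,0.6,0],[1,0,0,0,0],[1,0,0,0,0]],
  ],
)

```text
t: 14.25
ee_pos: [531.0, 60.5, 102.9]
orientation: [3.135, 0.196, 0.001]
ft_force: [-3.1, -0.3, 10.1]
grip_width: 40.0
```

The upward force rose to 4.4 N and then 10 N, so the jar is standing on the trivet. I'll back off slightly and release.

>>> step_arm(
  rows=[
    [[1,0,0,-0.5,0],[1,0,0,0,0],[0.2,0,0,0,0],[0,0,0,0,0],[-0.3,0,0,0,0],[-0.3,0,0,0,0],[-0.3,0,0,0,0],[-0.3,0,0,0,0],[-0.3,0,0,0,0]],
  ],
)

```text
t: 15.0
ee_pos: [530.7, 60.6, 102.2]
orientation: [-3.135, -0.195, 0.0]
ft_force: [0.1, -0.3, 0.1]
grip_width: 57.2
```

Run:
```python
from h import *
s=manip.observe(); print(s["t"],s["ee_pos"],s["ft_force"],s["grip_width"])
c=manip.camera("wrist");save(c,"wrist11")
```

```text
15.0 [530.65994455  60.58624902 102.21053904] [ 0.11728945 -0.27459606  0.05559847] 57.17560557558151
```

View pics/wrist11.png

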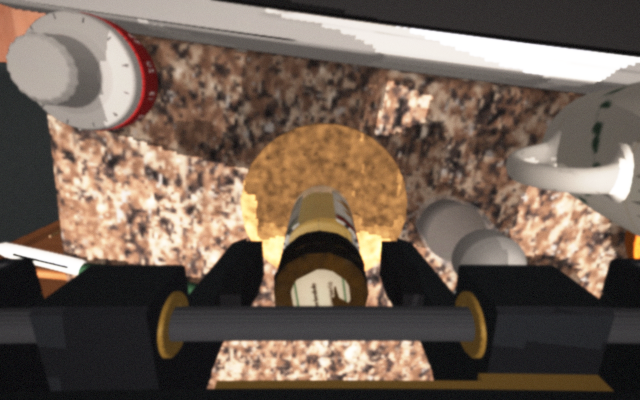

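The jar is free, with gaps on both sides. I'll raise straight up and then move away so I can check.

>>> step_arm(
  rows=[
    [[-0.3,0,0,-15,0],[-0.3,0,0,-25,0],[-0.3,0,0,-35,0],[-0.3,0,0,-35,0],[-0.3,0,0,-35,0],[-0.3,0,0,-25,0],[-0.3,-30,0,0,0],[-0.3,-35,0,0,0],[-0.3,-30,0,0,0],[-0.3,0,0,0,0]],
  ],
)

```text
t: 15.88
ee_pos: [432.1, 49.1, 271.6]
orientation: [-3.135, -0.196, 0.004]
ft_force: [1.0, -0.2, 0.6]
grip_width: 56.8
```

Run:
```python
from h import *
s=manip.observe(); print(s["t"],s["ee_pos"],s["ft_force"],s["grip_width"])
for n in ("top","scene"):
    c=manip.camera(n);save(c,n+"12")
    if n=="top": print("pred",proj(c,[[532,60.3,113],[532,60.3,8]]))
```

```text
15.8833 [432.10634843  49.06651361 271.64035279] [ 1.02965695 -0.15487051  0.58583861] 56.77817350760845
pred [[249.37735231 186.29171919]
 [258.74553617 193.2562355 ]]
```

View pics/scene12.png

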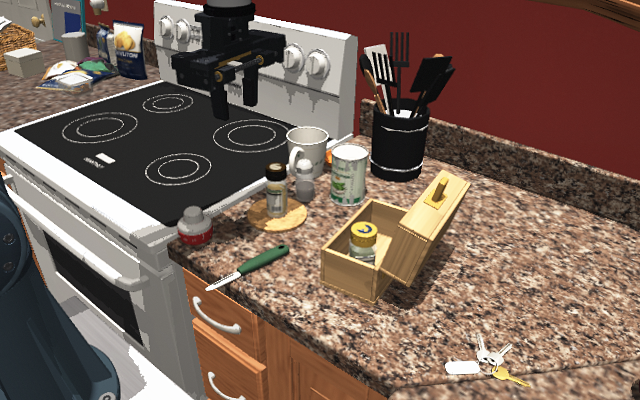

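View pics/top12.png

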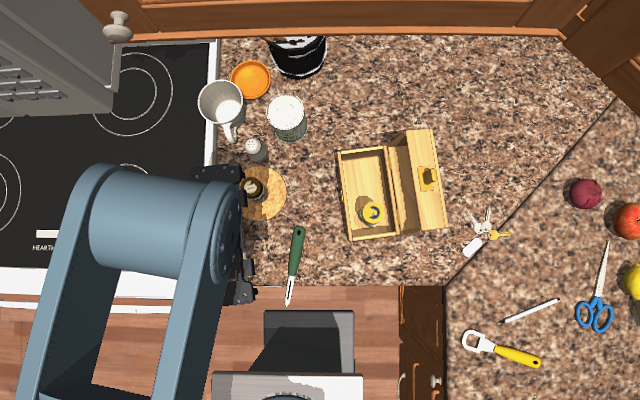

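The jar stands upright on the trivet. In the scene view its base is near (276,213), with the trivet centre near (277,213). The top view shows the lid open and the yellow jar still in the chest. Handing in.

Run:
```python
from h import *
manip.finish_job()
print(manip.observe()["t"])
```

```text
the job is handed in; nothing more can be done
the job is handed in; nothing more can be done
```

I handed the job in at about 16 s of robot time. The black-capped jar is standing on the cork trivet and the lid is open. `finish_job` gives no verdict, so these are my own last checks.

**What I did:**
1. I pinched the lid's tab and swung it along its arc to about 1.6 rad, then let go. The lid fell back to its stop and stayed there.
2. I gripped the black cap, lifted the jar clear of the chest and carried it over the trivet.
3. I lowered the jar in steps of about 1 mm until the upward force reached about 10 N, then released it and moved the arm away.

**What the last pictures and readings showed:**
- **Black-capped jar:** it stands upright. The tool let go at (531, 61) mm and the trivet centre measured (532, 60) mm.
- **Lid and yellow-capped jar:** the lid is open and the yellow-capped jar is standing in the chest.
- **Robot:** the gripper is well clear and the wrist force is about 1 N or less, which is noise level.

**One small disagreement:** in the top view the arm partly hid the black cap. By eye it sat about 4 px (roughly 6 mm) from the predicted spot, still well within the 30 mm allowed.

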